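Set out the mandarin size-sample row

TASK

Set out the size-sample row for the packers: stand the four mandarins upright on the four pads of the wooden board, one centred on each pad, the smallest on the green pad and each next one larger along the row, so that the largest is at the far end from green. Set them down gently, since dropped fruit bruises, and leave the tape roll and the blue punnet where they are.

Things in the scene. Friction and masses are not known exactly. Their poses are not given: they have to be found in the camera images.
- mandarin_1: the smallest of four loose orange mandarins: round and squat, 40 mm across at mid height and 34 mm tall, near-upright sides around mid height, flattened base on which it stands without rolling, small green stem star on top. Origin: centre of its underside; z up.
- mandarin_2: the second smallest of four loose orange mandarins: round and squat, 48 mm across at mid height and 40 mm tall, near-upright sides around mid height, flattened base on which it stands without rolling, small green stem star on top. Origin: centre of its underside; z up.
- mandarin_3: the second largest of four loose orange mandarins: round and squat, 56 mm across at mid height and 46 mm tall, near-upright sides around mid height, flattened base on which it stands without rolling, small green stem star on top. Origin: centre of its underside; z up.
- mandarin_4: the largest of four loose orange mandarins: round and squat, 64 mm across at mid height and 52 mm tall, near-upright sides around mid height, flattened base on which it stands without rolling, small green stem star on top. Origin: centre of its underside; z up.
- pad_green: the green round flat pad, 60 mm across and 3 mm thick, fixed in the row of four on a fixed light-wood board (90 x 370 x 15 mm, flat on the bench); its top is 18 mm above the bench. The pads stand in one straight row along the board's middle line, 95 mm from centre to centre. Origin: centre of its underside, 15 mm above the bench. Always at one end of the row, sometimes the left, sometimes the right.
- pad_b: white round flat pad, 60 mm across and 3 mm thick, fixed in the row of four on a fixed light-wood board (90 x 370 x 15 mm, flat on the bench); its top is 18 mm above the bench. The pads stand in one straight row along the board's middle line, 95 mm from centre to centre. Origin: centre of its underside, 15 mm above the bench. One of the two middle pads.
- pad_c: white round flat pad, 60 mm across and 3 mm thick, fixed in the row of four on a fixed light-wood board (90 x 370 x 15 mm, flat on the bench); its top is 18 mm above the bench. The pads stand in one straight row along the board's middle line, 95 mm from centre to centre. Origin: centre of its underside, 15 mm above the bench. The other of the two middle pads.
- pad_d: white round flat pad, 60 mm across and 3 mm thick, fixed in the row of four on a fixed light-wood board (90 x 370 x 15 mm, flat on the bench); its top is 18 mm above the bench. The pads stand in one straight row along the board's middle line, 95 mm from centre to centre. Origin: centre of its underside, 15 mm above the bench. Always at the other end of the row from the green pad.
- tape_roll: bystander: brown tape roll lying flat, 96 mm across, 76 mm bore, 25 mm high, loose. Origin: centre of its underside.
- punnet: bystander: empty blue open plastic punnet, 110 x 150 x 55 mm, loose. Origin: centre of its underside.
There are look-alikes about, which are no part of the job. Leave any purple or yellow look-alike of the mandarin_2 alone.

How it is judged:
At the end, for the whole second after the job is handed in: Each mandarin stands upright (within 0.2 rad), released and at rest on its own pad, its centre within 14 mm of the pad's centre: smallest on green, second smallest on the white pad next to green, second largest on the next, largest on the end pad opposite green (horizontal distance between mandarin_1 and pad_green below 0.014 m and horizontal distance between mandarin_4 and pad_d below 0.014 m and (horizontal distance between mandarin_2 and pad_b below 0.014 m or horizontal distance between mandarin_2 and pad_c below 0.014 m) and horizontal distance between mandarin_2 and pad_green below 0.13 m and (horizontal distance between mandarin_3 and pad_b below 0.014 m or horizontal distance between mandarin_3 and pad_c below 0.014 m) and horizontal distance between mandarin_3 and pad_d below 0.13 m and height (world z) of mandarin_1 between 0.014 and 0.022 m and angle between each of mandarin_1, mandarin_2, mandarin_3, mandarin_4's own z axis and vertical below 0.2 rad and linear speed of each of mandarin_1, mandarin_2, mandarin_3, mandarin_4 below 0.02 m/s and angular speed of each of mandarin_1, mandarin_2, mandarin_3, mandarin_4 below 0.2 rad/s and height (world z) of mandarin_2 between 0.014 and 0.022 m and height (world z) of mandarin_3 between 0.014 and 0.022 m and height (world z) of mandarin_4 between 0.014 and 0.022 m); the robot touches nothing.
It fails at once if the tape roll was shifted by more than 25 mm (distance of tape_roll from where it was at the start of the episode above 0.025 m).
It fails at once if the punnet was shifted by more than 25 mm (distance of punnet from where it was at the start of the episode above 0.025 m).
It fails at once if a mandarin was dropped or flung (faster than 0.7 m/s within 60 mm of the bench) ((linear speed of mandarin_1 above 0.7 m/s and height (world z) of mandarin_1 below 0.06 m) or (linear speed of mandarin_2 above 0.7 m/s and height (world z) of mandarin_2 below 0.06 m) or (linear speed of mandarin_3 above 0.7 m/s and height (world z) of mandarin_3 below 0.06 m) or (linear speed of mandarin_4 above 0.7 m/s and height (world z) of mandarin_4 below 0.06 m)).
It also fails if it takes over 112 s, if anything falls off the work surface, if the arm or the gripper's body presses on something with over 40 N, if the wrist force passes 120 N, or if a joint passes its speed limit or range.

ROBOT

A 6-joint arm with a two-finger parallel gripper is mounted at the origin on the work surface. World frame = base frame: x ahead of the robot, y to its left, z up, the work surface at z = 0. Lengths are in m, angles in rad, forces in N, time in s.
With the tool pointing down it reaches from about 0.35 to 0.85 m from the base axis. Payload 8.1 kg.
Tool frame: the origin (TCP) lies on the centre line of the jaws, within the pads' length; the fingertips stand 14 mm ahead of it and the grasp point (between the pads) lies 5 mm behind it; z points along the fingers, y is the direction in which the jaws open and shut (so a half turn about z gives the same grasp; the last joint's range is limited). The gripper opens to 93 mm and grips with 3 to 60 N. Pads are 15 mm wide; open, the fingers measure 128 mm over their backs; the gripper's body (75 mm by 188 mm) begins 65 mm behind the grasp point.
Start: joints at [-1.389, 0.13, 1.488, -0, 1.523, -0.085], TCP at [0.158, -0.579, 0.233] pointing down, gripper open.
Joint ranges: [-2.96, 2.96], [-0.89, 2.26], [0.02, 2.5], [-1.34, 4.48], [0, 2.73], [-2.66, 2.66]. Speed limits (rad/s): [2.39, 2.39, 2.79, 3.14, 3.14, 3.14].

INTERFACE

Orientations are given as a rotation vector (axis times angle).
In Python, from plant import robot gives the robot as it stands.
- The arm moves only by the tool jog_arm, never from a script. Its argument "steps" is a list of rows, each a list of 7 numbers: the closure, from 0 (fully open) to 1 (shut), then the shift along the tool's x, y, z in m, then the turn, a rotation vector about the tool's x, y, z in rad. In form: [[jaw, tx, ty, tz, rx, ry, rz], ...]. A call has 1 to 5 rows; each row is the pose to reach, as a shift and turn from the pose measured when the call began, along the tool's axes at that moment; what a row does not reach only later rows make up. A row lasts 1/8 s, in which the tool goes at most 62.5 mm and 10.7 degrees, less where a joint would pass 70% of its speed; a pose out of reach is approached as far as the arm can. A call with a gripper value outside its range is refused whole. The fingers move at their own pace and stop on an object; "force" is the grip in N (left out, the last holds). Time passes only in rows, so rows that repeat a pose let the fingers close. It gives the time, the measured TCP pose, the force and the opening at its end, in the units of the state.
- robot.read_state(): the state, without advancing time (a new reading comes with each control period).
- robot.read_camera(name): name is "side" or "top"; returns a dict with "image" (384x512x3 uint8, red, green, blue), "mtx" (3x3 intrinsics, pixels), "extrinsics" (4x4, takes a point from camera to world coordinates). Camera axes: x right, y down, z forward; pixel columns grow to the right and rows downward; lengths in m; the calibration is good to about 2 mm. A picture is of the moment at which its call begins. There is no depth.
- robot.close_job(): hands the job in, once; it reports no verdict.
The state is a dict: "t": time; "q": joint angles; "dq": joint speeds; "joint_torque": joint torques, N m; "tool_pos": TCP position; "orientation": TCP orientation; "force": force on the tool from outside, world axes, zero at the start; "wrist_torque": the same for the moment, N m; "opening": finger opening in m.
Only numpy, scipy, OpenCV 4.12 (cv2) and the standard library are available. Lean on these libraries where they do the work, as an engineer would, in place of code of your own. Each camera call takes 0.05 s, during which the arm holds its last target.

## Working session

There is one attempt and no reset: what is moved stays moved. The work goes in short steps, Python scripts to look and compute and a tool call to move; the robot and the scene stay as the last step left them, time stands still between calls to the robot, and variables do not carry over. Pictures are saved under pics/ and viewed, and the job is handed in when it is done.

Besides the shell and the picture viewer there is one more tool, called by a JSON object that holds its "api" and its "payload", one argument or row to a line. jog_arm: Moves the arm, as the interface text tells. Its arguments: {"type":"object","properties":{"steps":{"type":"array"},"force":{"type":"number"}},"required":["steps"]}

```bash
ls; mkdir -p pics
python3 - <<'E'
from plant import robot
import cv2
s=robot.read_state()
for k in s: print(k,s[k])
for n in("top","side"):
    c=robot.read_camera(n); cv2.imwrite(f"pics/{n}0.png",cv2.cvtColor(c["image"],cv2.COLOR_RGB2BGR)); print(n,c["mtx"],c["extrinsics"])
E
```

```text
pics
t 0.0
q [-1.38936216e+00  1.31158266e-01  1.48926141e+00 -1.38960592e-05
  1.52298909e+00 -8.54129865e-02]
dq [-1.45217060e-03 -6.99137216e-04 -3.16196475e-04 -4.63490600e-06
  1.66151119e-03  1.58380003e-03]
joint_torque [-7.74802938e-04 -5.59858167e+01 -4.91762853e+01  7.66673614e-02
  3.60589894e-02 -9.73327769e-05]
tool_pos [ 0.15812717 -0.57823363  0.23159897]
orientation [-3.11187365e+00 -4.17679816e-01  1.58594470e-04]
force [-0.39012305  0.19958649  0.69315729]
wrist_torque [ 0.05725119 -0.00414099  0.00767661]
opening 0.09306197970501635
top [[387.30443265   0.         248.68968241]
 [  0.         387.30443265 191.79819702]
 [  0.           0.           1.        ]] [[ 0.01631294 -0.99321122  0.11517531  0.44768338]
 [-0.99983547 -0.01529006  0.00975901 -0.00831851]
 [-0.00793172 -0.11531556 -0.99329724  1.08398149]
 [ 0.          0.          0.          1.        ]]
side [[395.43868688   0.         260.94259227]
 [  0.         395.43868688 193.67188972]
 [  0.           0.           1.        ]] [[-0.95013102 -0.22855836  0.21216062  0.29501939]
 [-0.31181102  0.68537471 -0.65805425  0.80211365]
 [ 0.00499428 -0.69139177 -0.72246278  0.94722587]
 [ 0.          0.          0.          1.        ]]
```

View pics/top0.png

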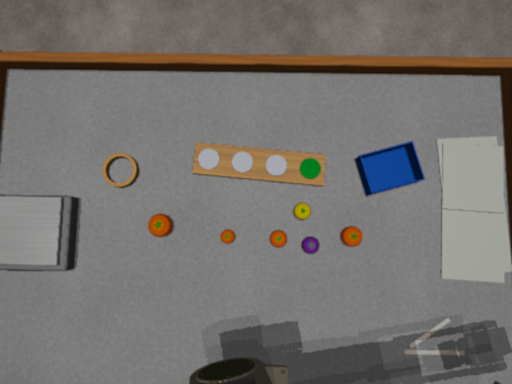

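View pics/side0.png

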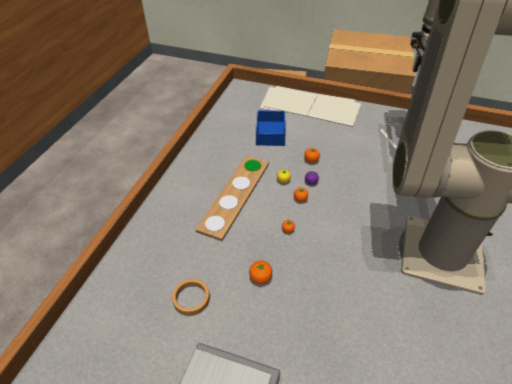

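```bash
cat > h.py <<'E'
from plant import robot
import cv2, numpy as np
from scipy.spatial.transform import Rotation as R
def blobs(img,lo,hi,amin=30):
    hsv=cv2.cvtColor(img,cv2.COLOR_RGB2HSV); m=cv2.inRange(hsv,np.array(lo),np.array(hi))
    m=cv2.morphologyEx(m,cv2.MORPH_CLOSE,np.ones((7,7)))
    n,l,st,ce=cv2.connectedComponentsWithStats(m)
    return [(ce[i],st[i]) for i in range(1,n) if st[i][4]>amin]
def ray(c,uv):
    d=np.linalg.inv(c["mtx"])@[uv[0],uv[1],1]; E=c["extrinsics"]; return E[:3,3],E[:3,:3]@d
def atz(c,uv,z):
    o,d=ray(c,uv); return o+d*(z-o[2])/d[2]
RNG=dict(orange=((3,190,90),(14,255,255)),white=((100,8,150),(140,60,255)),green=((50,120,60),(75,255,255)),yellow=((22,150,90),(35,255,255)),purple=((125,100,40),(160,255,255)))
def look(name,z,cols):
    c=robot.read_camera(name)
    for k in cols:
        for ce,st in blobs(c["image"],*RNG[k]):
            print(name,k,ce.round(1),st[2:],atz(c,ce,z[k]).round(4)[:2])
    return c
E
python3 - <<'E'
from h import *
z=dict(orange=.022,white=.018,green=.018,yellow=.02,purple=.02)
for n in("top","side"): 
    c=look(n,z,list(RNG))
    if n=="top":
        h=cv2.cvtColor(c["image"],cv2.COLOR_RGB2HSV)
        for u,v in((208,159),(242,162),(160,220),(228,240),(120,155)): print(u,v,h[v,u])
s=robot.read_state(); print(R.from_rotvec(s["orientation"]).as_matrix().round(4))
E
```

```text
top orange [160.3 225.1] [ 22  21 287] [0.4753 0.2426]
top orange [350.6 236. ] [ 20  19 229] [ 0.4541 -0.277 ]
top orange [227.2 236.1] [ 13  13 133] [0.4483 0.0587]
top orange [278.  238.4] [ 15  16 197] [ 0.4445 -0.0797]
top white [208.4 158.5] [ 20  19 292] [0.6635 0.1167]
top white [242.  161.8] [ 19  19 292] [0.6555 0.0221]
top white [275.9 165. ] [ 19  19 294] [ 0.6478 -0.0727]
top green [309.6 168. ] [ 20  19 309] [ 0.6406 -0.1666]
top yellow [301.8 210.7] [ 17  16 209] [ 0.5211 -0.1447]
top yellow [157.3 224.5] [ 7  8 36] [0.4769 0.2514]
top purple [310.1 244.7] [ 17  16 212] [ 0.4288 -0.1671]
208 159 [113  13 174]
242 162 [116  12 173]
160 220 [ 17 255 170]
228 240 [ 14 255 170]
120 155 [ 17 158 157]
side orange [311.6 155.3] [ 14  14 149] [ 0.4544 -0.2784]
side orange [300.7 194.5] [ 13  12 134] [ 0.4437 -0.0779]
side orange [288.  226.3] [ 11  12 109] [0.4474 0.0626]
side orange [260.3 271.9] [ 22  23 395] [0.4764 0.2401]
side green [252.2 165.1] [ 16  11 136] [ 0.6399 -0.1661]
side yellow [283.4 176.1] [ 12  13 136] [ 0.5207 -0.1451]
side purple [311.4 177.7] [ 12  13 131] [ 0.4288 -0.1672]
[[ 9.646e-01  2.636e-01 -2.000e-04]
 [ 2.636e-01 -9.646e-01  1.100e-03]
 [ 1.000e-04 -1.100e-03 -1.000e+00]]
```

```bash
sed -i 's/(3,190,90),(14,255,255)/(0,200,60),(21,255,255)/; s/white=((100,8,150)/white=((95,5,150)/' h.py
cat >> h.py <<'E'
def go(p,zyaw=None):
    s=robot.read_state(); M=R.from_rotvec(s["orientation"]).as_matrix()
    tx=np.array([.0806,.9967,0]); ty=np.array([.9967,-.0806,0]); W=np.c_[tx,ty,[0,0,-1]]
    print("t",round(s["t"],2),"pos",s["tool_pos"].round(4),"shift",(M.T@(np.array(p)-s["tool_pos"])).round(4),"rot",R.from_matrix(M.T@W).as_rotvec().round(4),"open",round(s["opening"],4),"F",s["force"].round(1))
E
python3 - <<'E'
from h import *
mid=[.026,.017,.020,.023]
for n in("top","side"):
    c=robot.read_camera(n)
    for ce,st in blobs(c["image"],*RNG["orange"]):
        print(n,ce.round(1),st[2:],[list(atz(c,ce,z).round(4)[:2]) for z in mid])
    for ce,st in blobs(c["image"],*RNG["white"],amin=80): print(n,"w",ce.round(1),st[2:],atz(c,ce,.018).round(4))
go([.4545,-.277,.12])
E
```

```text
top [159.8 225. ] [ 23  21 382] [[np.float64(0.4755), np.float64(0.2431)], [np.float64(0.4757), np.float64(0.2453)], [np.float64(0.4756), np.float64(0.2445)], [np.float64(0.4755), np.float64(0.2438)]]
top [351.3 236. ] [ 20  19 295] [[np.float64(0.4542), np.float64(-0.2777)], [np.float64(0.4543), np.float64(-0.28)], [np.float64(0.4542), np.float64(-0.2793)], [np.float64(0.4542), np.float64(-0.2785)]]
top [227.2 236. ] [ 13  13 130] [[np.float64(0.4485), np.float64(0.0583)], [np.float64(0.4485), np.float64(0.0589)], [np.float64(0.4485), np.float64(0.0587)], [np.float64(0.4485), np.float64(0.0585)]]
top [278.  238.4] [ 15  16 194] [[np.float64(0.4446), np.float64(-0.0795)], [np.float64(0.4445), np.float64(-0.0801)], [np.float64(0.4445), np.float64(-0.0799)], [np.float64(0.4446), np.float64(-0.0797)]]
top w [208.3 158.4] [ 20  20 304] [0.6636 0.1168 0.018 ]
top w [242.  161.8] [ 20  19 300] [0.6556 0.0223 0.018 ]
top w [275.8 164.9] [ 19  19 300] [ 0.648  -0.0724  0.018 ]
side [311.7 155. ] [ 13  13 146] [[np.float64(0.4533), np.float64(-0.2751)], [np.float64(0.4549), np.float64(-0.2856)], [np.float64(0.4543), np.float64(-0.2821)], [np.float64(0.4538), np.float64(-0.2786)]]
side [300.6 194.4] [ 12  12 127] [[np.float64(0.4433), np.float64(-0.0743)], [np.float64(0.4448), np.float64(-0.0829)], [np.float64(0.4443), np.float64(-0.0801)], [np.float64(0.4438), np.float64(-0.0772)]]
side [288.  226.3] [ 11  12 107] [[np.float64(0.4468), np.float64(0.0657)], [np.float64(0.4483), np.float64(0.0585)], [np.float64(0.4478), np.float64(0.0609)], [np.float64(0.4473), np.float64(0.0633)]]
side [260.3 272. ] [ 22  23 386] [[np.float64(0.4756), np.float64(0.2427)], [np.float64(0.4774), np.float64(0.2372)], [np.float64(0.4768), np.float64(0.239)], [np.float64(0.4762), np.float64(0.2409)]]
t 0.3 pos [ 0.1582 -0.5786  0.2323] shift [ 0.3654 -0.2127  0.1124] rot [-5.0000e-04 -4.0000e-04 -1.2233e+00] open 0.0931 F [-0.4 -0.5 -0.3]
```

{"api": "jog_arm", "payload": {
  "steps": [
    [0,0.365,-0.214,0.112,0,0,-1.223],
    [0,0.365,-0.214,0.112,0,0,-1.223],
    [0,0.365,-0.214,0.112,0,0,-1.223],
    [0,0.365,-0.214,0.112,0,0,-1.223],
    [0,0.365,-0.214,0.112,0,0,-1.223]
  ],
  "force": 12
}}

```text
t: 0.92
tool_pos: [0.3703, -0.3611, 0.1523]
orientation: [2.583, 1.787, 0.001]
force: [0.5, -0.8, -0.3]
opening: 0.093
```

```bash
python3 -c "
from h import *
go([.454,-.2785,.10])"
```

```text
t 0.93 pos [ 0.3703 -0.3611  0.1523] shift [0.1068 0.0491 0.0523] rot [ 0.0005 -0.     -0.2799] open 0.093 F [ 0.5 -0.8 -0.3]
```

{"api": "jog_arm", "payload": {
  "steps": [
    [0,0.107,0.049,0.052,0,0,-0.28],
    [0,0.107,0.049,0.052,0,0,-0.28],
    [0,0.107,0.049,0.052,0,0,-0.28],
    [0,0.107,0.049,0.052,0,0,-0.28]
  ]
}}

```text
t: 1.42
tool_pos: [0.454, -0.2781, 0.1002]
orientation: [-2.308, -2.131, 0.0]
force: [0.7, 0.7, 0.7]
opening: 0.0931
```

```bash
python3 -c "
from h import *
go([.454,-.2785,.019])"
```

```text
t 1.43 pos [ 0.454  -0.2781  0.1002] shift [-0.0004  0.0001  0.0812] rot [-0.0001  0.0001  0.0008] open 0.0931 F [0.7 0.7 0.7]
```

{"api": "jog_arm", "payload": {
  "steps": [
    [0,0,0,0.04,0,0,0],
    [0,0,0,0.081,0,0,0],
    [0,0,0,0.081,0,0,0],
    [0.6,0,0,0.081,0,0,0],
    [0.6,0,0,0.081,0,0,0]
  ]
}}

```text
t: 2.05
tool_pos: [0.4549, -0.2794, 0.0215]
orientation: [2.307, 2.128, 0.001]
force: [0.6, -0.2, -0.2]
opening: 0.0776
```

{"api": "jog_arm", "payload": {
  "steps": [
    [0.6,0,0,0,0,0,0],
    [0.6,0,0,0,0,0,0],
    [0.6,0,0,0,0,0,0],
    [0.6,0,0,0,0,0,0]
  ]
}}

```text
t: 2.55
tool_pos: [0.4554, -0.2798, 0.0223]
orientation: [2.306, 2.127, 0.001]
force: [-1.0, 0.1, 5.7]
opening: 0.0552
```

{"api": "jog_arm", "payload": {
  "steps": [
    [0.25,0,0,0,0,0,0],
    [0.25,0,0,0.003,0,0,0],
    [0.25,0,0,0.004,0,0,0],
    [0.25,0,0,0.004,0,0,0]
  ]
}}

```text
t: 3.05
tool_pos: [0.4551, -0.2795, 0.0178]
orientation: [2.307, 2.128, 0.0]
force: [-0.0, -0.0, -0.9]
opening: 0.0698
```

{"api": "jog_arm", "payload": {
  "steps": [
    [0.6,0,0,0,0,0,0],
    [0.6,0,0,0,0,0,0],
    [0.6,0,0,0,0,0,0],
    [0.6,0,0,0,0,0,0]
  ]
}}

```text
t: 3.55
tool_pos: [0.4551, -0.2796, 0.0178]
orientation: [2.306, 2.128, 0.0]
force: [-0.6, -0.0, -1.6]
opening: 0.0547
```

{"api": "jog_arm", "payload": {
  "steps": [
    [0.6,0,0,-0.02,0,0,0],
    [0.6,0,0,-0.05,0,0,0],
    [0.6,0,0,-0.09,0,0,0],
    [0.6,0,0,-0.09,0,0,0]
  ]
}}

```text
t: 4.05
tool_pos: [0.4572, -0.281, 0.1118]
orientation: [2.301, 2.123, 0.002]
force: [0.7, -0.5, -0.6]
opening: 0.0552
```

```bash
python3 -c "
from h import *
go([.6557,.0222,.11])"
```

```text
t 4.05 pos [ 0.4572 -0.281   0.1118] shift [0.3182 0.1735 0.0014] rot [0.0086 0.0059 0.0002] open 0.0552 F [ 0.7 -0.5 -0.6]
```

{"api": "jog_arm", "payload": {
  "steps": [
    [0.6,0.05,0.027,0,0.008,0.006,0],
    [0.6,0.1,0.055,0,0.008,0.006,0],
    [0.6,0.15,0.082,0,0.008,0.006,0],
    [0.6,0.2,0.109,0,0.008,0.006,0],
    [0.6,0.25,0.136,0,0.008,0.006,0]
  ]
}}

```text
t: 4.68
tool_pos: [0.6129, -0.041, 0.11]
orientation: [-2.308, -2.13, 0.001]
force: [0.6, -0.7, -0.7]
opening: 0.0554
```

```bash
python3 -c "
from h import *
go([.6557,.0222,.1])"
```

```text
t 4.67 pos [ 0.6129 -0.041   0.11  ] shift [0.0664 0.0376 0.01  ] rot [-0.001  -0.0002  0.0002] open 0.0554 F [ 0.6 -0.7 -0.7]
```

{"api": "jog_arm", "payload": {
  "steps": [
    [0.6,0.05,0.028,0.005,0,0,0],
    [0.6,0.066,0.0376,0.01,0,0,0],
    [0.6,0.066,0.0376,0.01,0,0,0],
    [0.6,0.066,0.0376,0.01,0,0,0]
  ]
}}

```text
t: 5.18
tool_pos: [0.6548, 0.0204, 0.0993]
orientation: [-2.309, -2.128, 0.003]
force: [1.0, -0.3, -0.8]
opening: 0.0548
```

Run:
```python
from h import *
go([.6557,.0222,.0365])
c=robot.read_camera("side"); cv2.imwrite("pics/s1.png",cv2.resize(cv2.cvtColor(c["image"],cv2.COLOR_RGB2BGR)[100:290,150:370],None,fx=3,fy=3))
```

```text
t 5.17 pos [0.6548 0.0204 0.0993] shift [0.0019 0.0009 0.0628] rot [-0.0024  0.0004 -0.0006] open 0.0548 F [ 1.  -0.3 -0.8]
```

View pics/s1.png

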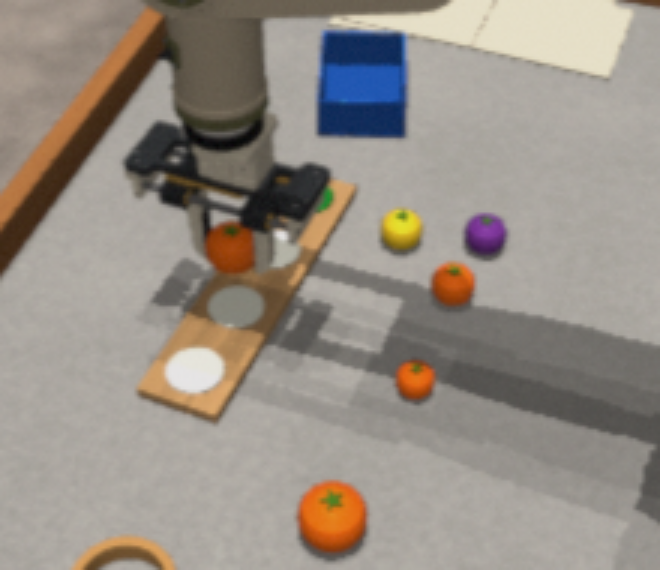

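The picture shows mandarin 3 held upright between the fingers at (232,247), just above the third pad. I'm lowering it now.

{"api": "jog_arm", "payload": {
  "steps": [
    [0.6,0.002,0.001,0.025,0,0,0],
    [0.6,0.002,0.001,0.045,0,0,0],
    [0.6,0.002,0.001,0.055,0,0,0],
    [0.6,0.002,0.001,0.058,0,0,0],
    [0.6,0.002,0.001,0.058,0,0,0]
  ]
}}

```text
t: 5.85
tool_pos: [0.6563, 0.022, 0.0421]
orientation: [-2.31, -2.128, 0.002]
force: [0.8, 0.5, -0.2]
opening: 0.0553
```

Run:
```python
from h import *
go([.6557,.0222,.0358])
```

```text
t 5.85 pos [0.6563 0.022  0.0421] shift [ 0.0002 -0.0006  0.0063] rot [-0.0013  0.0003 -0.0014] open 0.0553 F [ 0.8  0.5 -0.2]
```

{"api": "jog_arm", "payload": {
  "steps": [
    [0.6,0,0,0.003,0,0,0],
    [0.6,0,0,0.006,0,0,0],
    [0.6,0,0,0.006,0,0,0],
    [0.6,0,0,0.006,0,0,0]
  ]
}}

```text
t: 6.35
tool_pos: [0.6563, 0.022, 0.0362]
orientation: [-2.31, -2.128, 0.002]
force: [-0.1, 0.0, -1.4]
opening: 0.0543
```

{"api": "jog_arm", "payload": {
  "steps": [
    [0.6,0,0,0.001,0,0,0],
    [0.6,0,0,0.001,0,0,0],
    [0.25,0,0,0.001,0,0,0],
    [0.2,0,0,0.001,0,0,0]
  ]
}}

```text
t: 6.85
tool_pos: [0.6563, 0.022, 0.035]
orientation: [-2.31, -2.128, 0.002]
force: [-0.0, -0.2, -0.7]
opening: 0.0702
```

{"api": "jog_arm", "payload": {
  "steps": [
    [0.1,0,0,0,0,0,0],
    [0.1,0,0,-0.02,0,0,0],
    [0.1,0,0,-0.07,0,0,0],
    [0,0,0,-0.07,0,0,0]
  ]
}}

```text
t: 7.35
tool_pos: [0.6606, 0.0218, 0.1126]
orientation: [2.305, 2.124, 0.01]
force: [1.4, 0.3, 1.4]
opening: 0.0899
```

Run:
```python
from h import *
go([.4444,-.080,.10])
```

```text
t 7.35 pos [0.6606 0.0218 0.1126] shift [-0.1192 -0.2073  0.0106] rot [ 0.0097 -0.0001 -0.0013] open 0.0899 F [1.4 0.3 1.4]
```

{"api": "jog_arm", "payload": {
  "steps": [
    [0,-0.119,-0.207,0,0.01,0,0],
    [0,-0.119,-0.207,0,0.01,0,0],
    [0,-0.119,-0.207,0.01,0.01,0,0],
    [0,-0.119,-0.207,0.01,0.01,0,0],
    [0,-0.119,-0.207,0.01,0.01,0,0]
  ]
}}

```text
t: 7.98
tool_pos: [0.4418, -0.0805, 0.1001]
orientation: [-2.312, -2.125, 0.002]
force: [0.4, -0.0, 0.4]
opening: 0.093
```

Run:
```python
from h import *
go([.4444,-.080,.0165])
c=robot.read_camera("side"); cv2.imwrite("pics/s2.png",cv2.resize(cv2.cvtColor(c["image"],cv2.COLOR_RGB2BGR)[100:290,150:370],None,fx=3,fy=3))
```

```text
t 7.97 pos [ 0.4418 -0.0805  0.1001] shift [0.0008 0.0027 0.0836] rot [-0.0019 -0.0001 -0.0036] open 0.093 F [ 0.4 -0.   0.4]
```

View pics/s2.png

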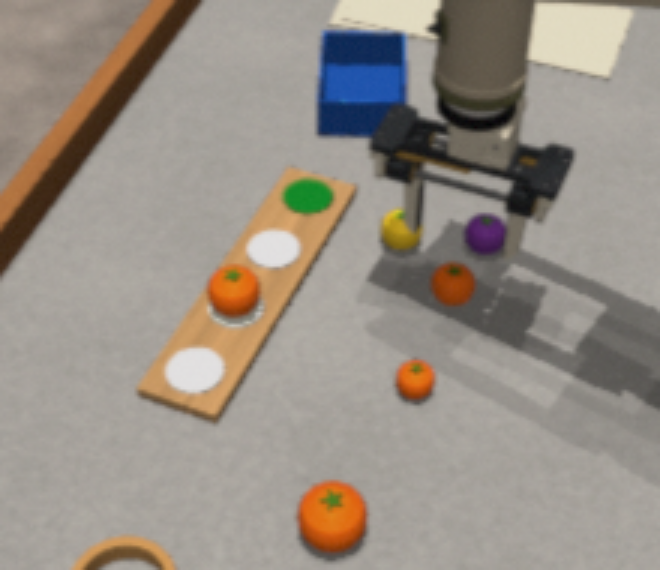

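Mandarin 3 stands on the third pad at (234,290). The jaws are over mandarin 2 at (453,284), with yellow and purple clear of the finger line.

{"api": "jog_arm", "payload": {
  "steps": [
    [0.15,0.001,0.003,0.035,0,0,-0.003],
    [0.15,0.001,0.003,0.07,0,0,-0.003],
    [0.15,0.001,0.003,0.083,0,0,-0.003],
    [0.15,0.001,0.003,0.083,0,0,-0.003],
    [0.15,0.001,0.003,0.083,0,0,-0.003]
  ]
}}

```text
t: 8.65
tool_pos: [0.4486, -0.0798, 0.0195]
orientation: [2.307, 2.129, 0.003]
force: [0.2, 0.1, 1.2]
opening: 0.0793
```

Run:
```python
from h import *
go([.4444,-.080,.0165])
```

```text
t 8.65 pos [ 0.4486 -0.0798  0.0195] shift [-0.0006 -0.0042  0.003 ] rot [0.0028 0.0004 0.0001] open 0.0793 F [0.2 0.1 1.2]
```

{"api": "jog_arm", "payload": {
  "steps": [
    [0.15,-0.001,-0.004,0.003,0.003,0,0],
    [0.15,-0.001,-0.004,0.003,0.003,0,0],
    [0.7,-0.001,-0.004,0.003,0.003,0,0],
    [0.7,-0.001,-0.004,0.003,0.003,0,0],
    [0.7,-0.001,-0.004,0.003,0.003,0,0]
  ]
}}

```text
t: 9.28
tool_pos: [0.4446, -0.0805, 0.0166]
orientation: [2.309, 2.13, -0.001]
force: [0.3, 0.6, -0.5]
opening: 0.0535
```

{"api": "jog_arm", "payload": {
  "steps": [
    [0.7,0,0,0,0,0,0],
    [0.7,0,0,0,0,0,0]
  ]
}}

```text
t: 9.52
tool_pos: [0.4446, -0.0804, 0.0165]
orientation: [2.309, 2.13, -0.001]
force: [-0.9, 0.2, 0.7]
opening: 0.047
```

{"api": "jog_arm", "payload": {
  "steps": [
    [0.7,0,0,-0.02,0,0,0],
    [0.7,0,0,-0.05,0,0,0],
    [0.7,0,0,-0.09,0,0,0],
    [0.7,0,0,-0.09,0,0,0]
  ]
}}

```text
t: 10.02
tool_pos: [0.4471, -0.0812, 0.11]
orientation: [2.305, 2.126, 0.005]
force: [0.1, -0.0, -1.2]
opening: 0.047
```

Run:
```python
from h import *
go([.648,-.0725,.1])
```

```text
t 10.03 pos [ 0.4471 -0.0812  0.11  ] shift [0.0249 0.1994 0.0113] rot [0.0063 0.0018 0.0001] open 0.047 F [ 0.1 -0.  -1.2]
```

{"api": "jog_arm", "payload": {
  "steps": [
    [0.7,0.006,0.05,0,0.006,0.002,0],
    [0.7,0.012,0.1,0,0.006,0.002,0],
    [0.7,0.018,0.15,0.005,0.006,0.002,0],
    [0.7,0.025,0.199,0.01,0.006,0.002,0],
    [0.7,0.025,0.199,0.01,0.006,0.002,0]
  ]
}}

```text
t: 10.65
tool_pos: [0.648, -0.0716, 0.0966]
orientation: [-2.305, -2.128, 0.004]
force: [-0.8, 0.1, -0.9]
opening: 0.0474
```

Run:
```python
from h import *
go([.648,-.0725,.0345])
```

```text
t 10.65 pos [ 0.648  -0.0716  0.0966] shift [-0.0009  0.0004  0.0621] rot [-0.0048 -0.0009  0.0009] open 0.0474 F [-0.8  0.1 -0.9]
```

{"api": "jog_arm", "payload": {
  "steps": [
    [0.7,-0.001,0,0.025,-0.003,0,0],
    [0.7,-0.001,0,0.045,-0.003,0,0],
    [0.7,-0.001,0,0.055,-0.003,0,0],
    [0.7,-0.001,0,0.058,-0.003,0,0],
    [0.7,-0.001,0,0.058,-0.003,0,0]
  ]
}}

```text
t: 11.28
tool_pos: [0.648, -0.0727, 0.0395]
orientation: [-2.308, -2.13, -0.0]
force: [0.9, -0.4, 0.3]
opening: 0.0472
```

Run:
```python
from h import *
go([.648,-.0725,.0345])
```

```text
t 11.28 pos [ 0.648  -0.0727  0.0395] shift [ 0.0002 -0.      0.005 ] rot [-0.0006 -0.0008  0.0008] open 0.0472 F [ 0.9 -0.4  0.3]
```

{"api": "jog_arm", "payload": {
  "steps": [
    [0.7,0,0,0.003,0,0,0],
    [0.7,0,0,0.005,0,0,0],
    [0.7,0,0,0.005,0,0,0],
    [0.3,0,0,0.005,0,0,0],
    [0.25,0,0,0.005,0,0,0]
  ]
}}

```text
t: 11.9
tool_pos: [0.648, -0.0726, 0.0345]
orientation: [-2.308, -2.13, -0.0]
force: [-0.7, -1.0, -0.3]
opening: 0.0625
```

{"api": "jog_arm", "payload": {
  "steps": [
    [0.2,0,0,0,0,0,0],
    [0.2,0,0,-0.02,0,0,0],
    [0.1,0,0,-0.07,0,0,0],
    [0,0,0,-0.07,0,0,0]
  ]
}}

```text
t: 12.4
tool_pos: [0.6523, -0.0735, 0.1121]
orientation: [2.303, 2.126, 0.011]
force: [0.1, 0.5, 0.9]
opening: 0.0893
```

Run:
```python
from h import *
go([.4484,.0588,.09])
```

```text
t 12.4 pos [ 0.6523 -0.0735  0.1121] shift [ 0.1156 -0.214   0.0199] rot [0.0102 0.0003 0.0008] open 0.0893 F [0.1 0.5 0.9]
```

{"api": "jog_arm", "payload": {
  "steps": [
    [0,0.116,-0.214,0,0.01,0,0],
    [0,0.116,-0.214,0,0.01,0,0],
    [0,0.116,-0.214,0.02,0.01,0,0],
    [0.1,0.116,-0.214,0.02,0.01,0,0],
    [0.1,0.116,-0.214,0.02,0.01,0,0]
  ]
}}

```text
t: 13.02
tool_pos: [0.4444, 0.0608, 0.0885]
orientation: [-2.304, -2.132, 0.004]
force: [0.8, -0.4, 0.1]
opening: 0.084
```

Run:
```python
from h import *
go([.4484,.0588,.0165])
```

```text
t 13.03 pos [0.4444 0.0608 0.0885] shift [-0.0017  0.0044  0.072 ] rot [-0.0034  0.0003  0.0035] open 0.084 F [ 0.8 -0.4  0.1]
```

{"api": "jog_arm", "payload": {
  "steps": [
    [0.2,-0.002,0.004,0.035,-0.003,0,0.003],
    [0.2,-0.002,0.003,0.06,-0.003,0,0.003],
    [0.2,-0.002,0.002,0.07,-0.003,0,0.003],
    [0.2,-0.002,0.002,0.07,-0.003,0,0.003],
    [0.2,-0.002,0.002,0.07,-0.003,0,0.003]
  ]
}}

```text
t: 13.65
tool_pos: [0.4473, 0.0585, 0.0198]
orientation: [2.308, 2.129, 0.002]
force: [0.0, 0.0, 1.3]
opening: 0.0743
```

Run:
```python
from h import *
go([.4484,.0588,.0165])
```

```text
t 13.65 pos [0.4473 0.0585 0.0198] shift [0.0004 0.0011 0.0033] rot [0.0016 0.0001 0.0002] open 0.0743 F [0.  0.  1.3]
```

{"api": "jog_arm", "payload": {
  "steps": [
    [0.3,0,0.001,0.003,0,0,0],
    [0.3,0,0.001,0.003,0,0,0],
    [0.75,0,0.001,0.003,0,0,0],
    [0.75,0,0.001,0.003,0,0,0],
    [0.75,0,0.001,0.003,0,0,0]
  ]
}}

```text
t: 14.28
tool_pos: [0.4483, 0.0584, 0.0168]
orientation: [2.308, 2.129, 0.002]
force: [-0.5, 0.6, 1.0]
opening: 0.0396
```

{"api": "jog_arm", "payload": {
  "steps": [
    [0.75,0,0,0,0,0,0],
    [0.75,0,0,0,0,0,0],
    [0.75,0,0,0,0,0,0]
  ]
}}

```text
t: 14.65
tool_pos: [0.4482, 0.0585, 0.0168]
orientation: [2.308, 2.129, 0.002]
force: [0.1, -0.2, 0.3]
opening: 0.0391
```

{"api": "jog_arm", "payload": {
  "steps": [
    [0.75,0,0,-0.02,0,0,0],
    [0.75,0,0,-0.05,0,0,0],
    [0.75,0,0,-0.09,0,0,0],
    [0.75,0,0,-0.1,0,0,0]
  ]
}}

```text
t: 15.15
tool_pos: [0.4499, 0.0585, 0.1195]
orientation: [2.306, 2.127, 0.007]
force: [-0.3, 1.4, -0.4]
opening: 0.0394
```

Run:
```python
from h import *
go([.6403,-.1665,.11])
```

```text
t 15.15 pos [0.4499 0.0585 0.1195] shift [-0.209   0.2078  0.0108] rot [ 0.0063 -0.0003  0.0003] open 0.0394 F [-0.3  1.4 -0.4]
```

{"api": "jog_arm", "payload": {
  "steps": [
    [0.75,-0.035,0.035,0,0.006,0,0],
    [0.75,-0.075,0.075,0,0.006,0,0],
    [0.75,-0.115,0.115,0,0.006,0,0],
    [0.75,-0.155,0.155,0,0.006,0,0],
    [0.75,-0.19,0.19,0,0.006,0,0]
  ]
}}

```text
t: 15.78
tool_pos: [0.6245, -0.1477, 0.1188]
orientation: [-2.308, -2.129, 0.001]
force: [0.6, 0.8, -1.1]
opening: 0.0394
```

Run:
```python
from h import *
go([.6403,-.1665,.0348])
```

```text
t 15.78 pos [ 0.6245 -0.1477  0.1188] shift [-0.0175  0.0174  0.0839] rot [-0.0013 -0.0008 -0.0003] open 0.0394 F [ 0.6  0.8 -1.1]
```

{"api": "jog_arm", "payload": {
  "steps": [
    [0.75,-0.0175,0.0174,0.01,0,0,0],
    [0.75,-0.0175,0.0174,0.04,0,0,0],
    [0.75,-0.0175,0.0174,0.06,0,0,0],
    [0.75,-0.0175,0.0174,0.075,0,0,0],
    [0.75,-0.0175,0.0174,0.078,0,0,0]
  ]
}}

```text
t: 16.4
tool_pos: [0.6393, -0.1658, 0.0391]
orientation: [-2.306, -2.128, 0.002]
force: [-0.3, 0.9, -0.6]
opening: 0.0389
```

Run:
```python
from h import *
go([.6403,-.1665,.0348])
```

```text
t 16.4 pos [ 0.6393 -0.1658  0.0391] shift [-0.0006  0.0011  0.0043] rot [-0.0036 -0.0014  0.0002] open 0.0389 F [-0.3  0.9 -0.6]
```

{"api": "jog_arm", "payload": {
  "steps": [
    [0.75,-0.001,0.001,0.003,-0.003,0,0],
    [0.75,-0.001,0.001,0.0043,-0.003,0,0],
    [0.75,-0.001,0.001,0.0043,-0.003,0,0],
    [0.45,-0.001,0.001,0.0043,-0.003,0,0],
    [0.4,-0.001,0.001,0.0043,-0.003,0,0]
  ]
}}

```text
t: 17.02
tool_pos: [0.6404, -0.167, 0.0352]
orientation: [-2.308, -2.13, -0.001]
force: [-0.7, 0.3, 0.1]
opening: 0.0536
```

{"api": "jog_arm", "payload": {
  "steps": [
    [0.25,0,0,0,0,0,0],
    [0.25,0,0,-0.02,0,0,0],
    [0.1,0,0,-0.07,0,0,0],
    [0,0,0,-0.09,0,0,0]
  ]
}}

```text
t: 17.52
tool_pos: [0.6427, -0.1678, 0.1307]
orientation: [2.305, 2.127, 0.006]
force: [0.9, -0.2, -0.4]
opening: 0.0851
```

Run:
```python
from h import *
go([.4755,.243,.12])
```

```text
t 17.52 pos [ 0.6427 -0.1678  0.1307] shift [ 0.3961 -0.1998  0.0093] rot [0.0065 0.0004 0.0002] open 0.0851 F [ 0.9 -0.2 -0.4]
```

{"api": "jog_arm", "payload": {
  "steps": [
    [0,0.396,-0.2,0,0.006,0,0],
    [0,0.396,-0.2,0,0.006,0,0],
    [0,0.396,-0.2,0,0.006,0,0],
    [0,0.396,-0.2,0,0.006,0,0],
    [0,0.396,-0.2,0,0.006,0,0]
  ]
}}

```text
t: 18.15
tool_pos: [0.5228, 0.1245, 0.1288]
orientation: [2.308, 2.129, 0.002]
force: [0.6, 0.4, 1.3]
opening: 0.0929
```

Run:
```python
from h import *
go([.4755,.243,.1])
```

```text
t 18.15 pos [0.5228 0.1245 0.1288] shift [ 0.1143 -0.0568  0.0287] rot [ 0.0016  0.0001 -0.0001] open 0.0929 F [0.6 0.4 1.3]
```

{"api": "jog_arm", "payload": {
  "steps": [
    [0,0.114,-0.057,0.02,0,0,0],
    [0,0.114,-0.057,0.028,0,0,0],
    [0,0.114,-0.057,0.028,0,0,0],
    [0,0.114,-0.057,0.028,0,0,0]
  ]
}}

```text
t: 18.65
tool_pos: [0.4752, 0.2429, 0.101]
orientation: [2.306, 2.131, 0.002]
force: [0.8, 0.6, 0.2]
opening: 0.0929
```

Run:
```python
from h import *
go([.4755,.243,.021])
```

```text
t 18.65 pos [0.4752 0.2429 0.101 ] shift [0.0002 0.0001 0.08  ] rot [0.0019 0.0004 0.0015] open 0.0929 F [0.8 0.6 0.2]
```

{"api": "jog_arm", "payload": {
  "steps": [
    [0,0,0,0.03,0,0,0],
    [0,0,0,0.06,0,0,0],
    [0,0,-0.001,0.077,0,0,0],
    [0,0,-0.001,0.079,0,0,0],
    [0,0,-0.001,0.079,0,0,0]
  ]
}}

```text
t: 19.27
tool_pos: [0.4753, 0.2427, 0.023]
orientation: [2.307, 2.13, 0.003]
force: [-0.2, 0.6, -0.3]
opening: 0.093
```

Run:
```python
from h import *
go([.4755,.243,.021])
```

```text
t 19.27 pos [0.4753 0.2427 0.023 ] shift [0.0003 0.0002 0.002 ] rot [ 0.003  -0.0001  0.0009] open 0.093 F [-0.2  0.6 -0.3]
```

{"api": "jog_arm", "payload": {
  "steps": [
    [0,0,0,0.002,0.003,0,0],
    [0.5,0,0,0.002,0.003,0,0],
    [0.5,0,0,0.002,0.003,0,0],
    [0.5,0,0,0.002,0.003,0,0],
    [0.5,0,0,0.002,0.003,0,0]
  ],
  "force": 15
}}

```text
t: 19.9
tool_pos: [0.4753, 0.2428, 0.021]
orientation: [-2.308, -2.131, -0.0]
force: [0.1, -0.7, 0.9]
opening: 0.0629
```

{"api": "jog_arm", "payload": {
  "steps": [
    [0.5,0,0,0,0,0,0],
    [0.5,0,0,0,0,0,0],
    [0.5,0,0,0,0,0,0]
  ]
}}

```text
t: 20.27
tool_pos: [0.4752, 0.2428, 0.021]
orientation: [-2.308, -2.131, -0.0]
force: [0.3, 0.7, 0.3]
opening: 0.0631
```

Place height is 0.039.

{"api": "jog_arm", "payload": {
  "steps": [
    [0.5,0,0,-0.02,0,0,0],
    [0.5,0,0,-0.05,0,0,0],
    [0.5,0,0,-0.09,0,0,0],
    [0.5,0,0,-0.1,0,0,0]
  ]
}}

```text
t: 20.78
tool_pos: [0.477, 0.2435, 0.1239]
orientation: [2.307, 2.13, 0.007]
force: [0.7, -0.1, -0.8]
opening: 0.0629
```

Run:
```python
from h import *
go([.6636,.1168,.11])
```

```text
t 20.77 pos [0.477  0.2435 0.1239] shift [-0.1114  0.196   0.0145] rot [ 0.0044 -0.0022  0.001 ] open 0.0629 F [ 0.7 -0.1 -0.8]
```

{"api": "jog_arm", "payload": {
  "steps": [
    [0.5,-0.023,0.04,0,0.004,-0.002,0],
    [0.5,-0.046,0.08,0,0.004,-0.002,0],
    [0.5,-0.07,0.12,0,0.004,-0.002,0],
    [0.5,-0.09,0.16,0,0.004,-0.002,0],
    [0.5,-0.105,0.187,0,0.004,-0.002,0]
  ]
}}

```text
t: 21.4
tool_pos: [0.6557, 0.1224, 0.1225]
orientation: [-2.309, -2.129, 0.002]
force: [0.8, -0.1, -1.8]
opening: 0.0631
```

Run:
```python
from h import *
go([.6636,.1168,.039])
```

```text
t 21.4 pos [0.6557 0.1224 0.1225] shift [-0.005   0.0084  0.0835] rot [-0.0015  0.0003 -0.    ] open 0.0631 F [ 0.8 -0.1 -1.8]
```

{"api": "jog_arm", "payload": {
  "steps": [
    [0.5,-0.005,0.0084,0.01,0,0,0],
    [0.5,-0.005,0.0084,0.04,0,0,0],
    [0.5,-0.005,0.0084,0.06,0,0,0],
    [0.5,-0.005,0.0084,0.075,0,0,0],
    [0.5,-0.005,0.0084,0.078,0,0,0]
  ]
}}

```text
t: 22.02
tool_pos: [0.6623, 0.1171, 0.0428]
orientation: [-2.307, -2.129, 0.005]
force: [0.1, -0.2, -1.2]
opening: 0.0631
```

Run:
```python
from h import *
go([.6636,.1168,.039])
```

```text
t 22.02 pos [0.6623 0.1171 0.0428] shift [-0.0002  0.0013  0.0038] rot [-0.0039  0.0007  0.0006] open 0.0631 F [ 0.1 -0.2 -1.2]
```

{"api": "jog_arm", "payload": {
  "steps": [
    [0.5,0,0.001,0.003,-0.003,0,0],
    [0.5,0,0.001,0.004,-0.003,0,0],
    [0.5,0,0.001,0.004,-0.003,0,0],
    [0.2,0,0.001,0.004,-0.003,0,0],
    [0.15,0,0.001,0.004,-0.003,0,0]
  ]
}}

```text
t: 22.65
tool_pos: [0.6636, 0.117, 0.0393]
orientation: [2.308, 2.13, -0.001]
force: [0.2, 0.5, 0.2]
opening: 0.0767
```

{"api": "jog_arm", "payload": {
  "steps": [
    [0.05,0,0,0,0,0,0],
    [0.05,0,0,-0.02,0,0,0],
    [0,0,0,-0.06,0,0,0],
    [0,0,0,-0.09,0,0,0]
  ]
}}

```text
t: 23.15
tool_pos: [0.6645, 0.1172, 0.1329]
orientation: [2.307, 2.129, 0.003]
force: [-0.5, 0.4, 0.0]
opening: 0.0931
```

{"api": "jog_arm", "payload": {
  "steps": [
    [0,0,-0.06,-0.03,0,0,0],
    [0,0,-0.12,-0.06,0,0,0],
    [0,0,-0.18,-0.06,0,0,0],
    [0,0,-0.22,-0.06,0,0,0],
    [0,0,-0.22,-0.06,0,0,0]
  ]
}}

```text
t: 23.78
tool_pos: [0.4428, 0.1352, 0.1936]
orientation: [2.305, 2.13, 0.005]
force: [0.4, 1.2, 0.7]
opening: 0.0932
```

Run:
```python
from h import *
go([.6636,.1168,.039])
mid=[.044,.041,.038,.035]
for n in("top","side"):
    c=robot.read_camera(n)
    for ce,st in blobs(c["image"],*RNG["orange"]):
        print(n,ce.round(1),st[2:],[atz(c,ce,z).round(4)[:2].tolist() for z in mid])
    cv2.imwrite(f"pics/{n}9.png",cv2.cvtColor(c["image"],cv2.COLOR_RGB2BGR))
```

```text
t 23.77 pos [0.4428 0.1352 0.1936] shift [-0.001   0.2209  0.1555] rot [ 0.004  -0.0006  0.0018] open 0.0932 F [0.4 1.2 0.7]
top [207.1 155.9] [ 23  23 395] [[0.6653, 0.1174], [0.6659, 0.1177], [0.6665, 0.1181], [0.6671, 0.1184]]
top [241.4 159. ] [ 19  19 285] [[0.658, 0.0233], [0.6586, 0.0234], [0.6592, 0.0235], [0.6598, 0.0236]]
top [276.3 163.3] [ 15  16 187] [[0.6477, -0.072], [0.6483, -0.0722], [0.6489, -0.0723], [0.6494, -0.0725]]
top [310.5 166.7] [ 14  14 157] [[0.6395, -0.1652], [0.6401, -0.1657], [0.6406, -0.1661], [0.6412, -0.1666]]
side [250.  160.2] [ 8  9 40] [[0.6455, -0.16], [0.6467, -0.1632], [0.6479, -0.1664], [0.649, -0.1696]]
side [240.4 177.7] [ 13  12 125] [[0.6471, -0.0681], [0.6482, -0.071], [0.6494, -0.0739], [0.6506, -0.0768]]
side [227.4 196.5] [ 16  16 212] [[0.6561, 0.0244], [0.6573, 0.0218], [0.6585, 0.0193], [0.6597, 0.0167]]
side [213.8 216.8] [ 20  19 314] [[0.6642, 0.1152], [0.6654, 0.1129], [0.6667, 0.1106], [0.6679, 0.1084]]
```

View pics/top9.png

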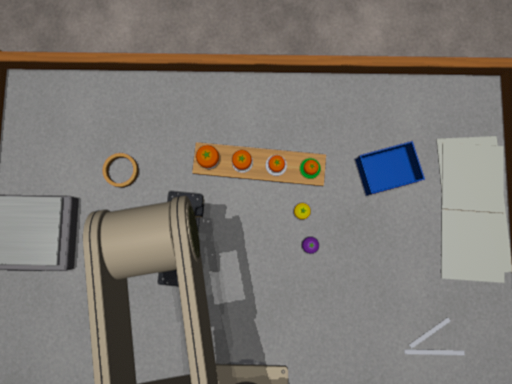

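View pics/side9.png

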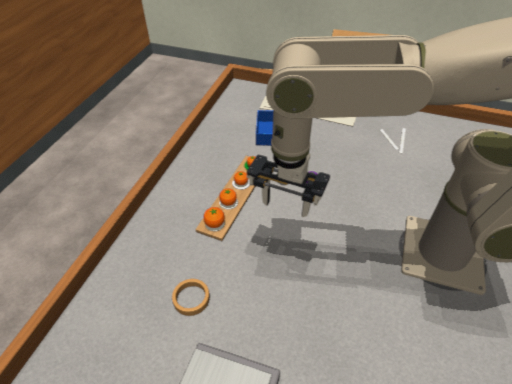

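Both views show the four mandarins stem-up on their pads: (207,156), (241,159), (276,163) and (310,167) in the top view. Tape roll, punnet and look-alikes sit where they were.

{"api": "jog_arm", "payload": {
  "steps": [
    [0,0,0,0,0,0,0],
    [0,0,0,0,0,0,0]
  ]
}}

```text
t: 24.12
tool_pos: [0.4469, 0.1349, 0.1946]
orientation: [2.306, 2.128, 0.008]
force: [1.1, 0.2, 0.2]
opening: 0.0931
```

```bash
python3 -c "
from plant import robot
print(robot.close_job())"
```

```text
the job is handed in; nothing more can be done
None
```

All four mandarins are on their pads, from the smallest on green to the largest at the far end, and I handed the job in at about 24 s of the 112 s allowed. Each was lowered under grip to within about 1 mm of its pad and then released.

- **Centring:** In the final top picture each mandarin is within about 3 mm of its pad's centre. The side picture agrees for the second smallest, second largest and largest (within about 2 mm). In that picture the gripper partly hid the smallest one, so its reading there, about 7 mm off, is unreliable; its position rests on the top picture (within 1 mm).
- **Upright:** All four showed their stems upward in the top view.
- **Bystanders:** The tape roll, punnet and yellow and purple look-alikes appeared unmoved by eye; I did not re-measure them.
- **Robot:** The arm was clear of everything, with the gripper open.

Mandarin 3 was first gripped about 4 mm too high, so I released it, lowered the jaws and gripped it again before lifting.

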